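# Make up two electronics exercise kits

## Task

Make up two exercise kits from the parts standing on the bench: the transformer, the large can capacitor and the heat sink go into the three-compartment tray, the ring coil and the small can capacitor into the two-compartment tray. Put one part in each compartment (any of that tray's compartments), right way up and flat on its floor, setting it down without dropping it. Leave the relay where it is.

Things in the scene. Friction and masses are not known exactly. Their poses are not given: they have to be found in the camera images.
- tray_three: Open plywood tray fixed to the bench (it does not move), 18 mm high over the bench, floor 5 mm thick, walls and dividers 5 mm thick and 13 mm high above that floor. The longer tray: 254 mm along its x by 94 mm along its y, with three equal compartments in a row along x, each 78 mm (x) by 84 mm (y) inside, centred at x = -83, 0 and +83 mm. Origin at the centre of its underside, on the bench top (compartment floor at z = 5 mm).
- tray_two: Open plywood tray fixed to the bench (it does not move), 18 mm high over the bench, floor 5 mm thick, walls and dividers 5 mm thick and 13 mm high above that floor. The shorter tray: 171 mm along its x by 94 mm along its y, with two equal compartments in a row along x, each 78 mm (x) by 84 mm (y) inside, centred at x = -41.5 and +41.5 mm. Origin at the centre of its underside, on the bench top (compartment floor at z = 5 mm).
- transformer: Loose mains transformer, about 0.3 kg: dark steel core 54 mm (x) by 28 mm (y), 46 mm high, with a copper winding that stands out of both sides, 34 mm (x) by 44 mm (y), from 6 to 40 mm height: the winding's two flat sides, 44 mm apart along y, can be gripped. Origin at the centre of its underside, z up. 
- cap_large: Loose large can capacitor, an upright cylinder 42 mm in diameter and 50 mm high, black sleeve, aluminium top with two brass studs (4 mm higher), about 0.1 kg. Origin at the centre of its underside, z up. 
- heat_sink: Loose aluminium heat sink: base 50 mm (x) by 36 mm (y) by 6 mm with seven upright fins on it that run along y, 44 mm high in all; it can be gripped along y, over the fin ends, 36 mm apart. About 0.09 kg. Origin at the centre of its underside, z up. 
- ring_coil: Loose ring-shaped copper coil lying flat, about 56 mm outside and 23 mm hole diameter, 34 mm high, about 0.12 kg; it can be gripped over its outside. Origin at the centre of its underside, z up. 
- cap_small: Loose small can capacitor, an upright cylinder 25 mm in diameter and 42 mm high, same look as the large one, about 0.04 kg. Origin at the centre of its underside, z up. 
- relay: Loose plain relay standing among the parts: white block on a black foot, 38 mm (x) by 30 mm (y), 46 mm high. It belongs to neither kit. Origin at the centre of its underside, z up. 
Mind the look-alikes: they are no part of the job. Leave any blue look-alike of the heat_sink alone.

How it is judged:
At the end, for the whole second after the job is handed in: Each listed part is in its own compartment of its kit's tray (centre between the walls, underside within 3 mm of the floor, upright within 0.12 rad, at rest); the relay is within 30 mm of where it began (((x of transformer in the frame of tray_three between -0.119 and -0.047 m and x of cap_large in the frame of tray_three between -0.036 and 0.036 m and x of heat_sink in the frame of tray_three between 0.047 and 0.119 m) or (x of transformer in the frame of tray_three between -0.119 and -0.047 m and x of cap_large in the frame of tray_three between 0.047 and 0.119 m and x of heat_sink in the frame of tray_three between -0.036 and 0.036 m) or (x of transformer in the frame of tray_three between -0.036 and 0.036 m and x of cap_large in the frame of tray_three between -0.119 and -0.047 m and x of heat_sink in the frame of tray_three between 0.047 and 0.119 m) or (x of transformer in the frame of tray_three between -0.036 and 0.036 m and x of cap_large in the frame of tray_three between 0.047 and 0.119 m and x of heat_sink in the frame of tray_three between -0.119 and -0.047 m) or (x of transformer in the frame of tray_three between 0.047 and 0.119 m and x of cap_large in the frame of tray_three between -0.119 and -0.047 m and x of heat_sink in the frame of tray_three between -0.036 and 0.036 m) or (x of transformer in the frame of tray_three between 0.047 and 0.119 m and x of cap_large in the frame of tray_three between -0.036 and 0.036 m and x of heat_sink in the frame of tray_three between -0.119 and -0.047 m)) and ((x of ring_coil in the frame of tray_two between -0.0775 and -0.0055 m and x of cap_small in the frame of tray_two between 0.0055 and 0.0775 m) or (x of ring_coil in the frame of tray_two between 0.0055 and 0.0775 m and x of cap_small in the frame of tray_two between -0.0775 and -0.0055 m)) and y of transformer in the frame of tray_three between -0.042 and 0.042 m and z of transformer in the frame of tray_three between 0.002 and 0.008 m and angle between each of transformer, cap_large, heat_sink, ring_coil, cap_small's own z axis and vertical below 0.12 rad and linear speed of each of transformer, cap_large, heat_sink, ring_coil, cap_small below 0.02 m/s and angular speed of each of transformer, cap_large, heat_sink, ring_coil, cap_small below 0.2 rad/s and y of cap_large in the frame of tray_three between -0.042 and 0.042 m and z of cap_large in the frame of tray_three between 0.002 and 0.008 m and y of heat_sink in the frame of tray_three between -0.042 and 0.042 m and z of heat_sink in the frame of tray_three between 0.002 and 0.008 m and y of ring_coil in the frame of tray_two between -0.042 and 0.042 m and z of ring_coil in the frame of tray_two between 0.002 and 0.008 m and y of cap_small in the frame of tray_two between -0.042 and 0.042 m and z of cap_small in the frame of tray_two between 0.002 and 0.008 m and distance of relay from where it was at the start of the episode below 0.03 m); the robot touches nothing.
It fails at once if the relay is disturbed (moved over 30 mm) (distance of relay from where it was at the start of the episode above 0.03 m).
It fails at once if a kit part is dropped or thrown (moves faster than 0.7 m/s out of the fingers, a fall of about 25 mm) ((linear speed of transformer above 0.7 m/s and contact force between the fingers and transformer below 0.1 N) or (linear speed of cap_large above 0.7 m/s and contact force between the fingers and cap_large below 0.1 N) or (linear speed of heat_sink above 0.7 m/s and contact force between the fingers and heat_sink below 0.1 N) or (linear speed of ring_coil above 0.7 m/s and contact force between the fingers and ring_coil below 0.1 N) or (linear speed of cap_small above 0.7 m/s and contact force between the fingers and cap_small below 0.1 N)).
It also fails if it takes over 106 s, if anything falls off the work surface, if the arm or the gripper's body presses on something with over 40 N, if the wrist force passes 120 N, or if a joint passes its speed limit or range.

## Robot

A 6-joint arm with a two-finger parallel gripper is mounted at the origin on the work surface. World frame = base frame: x ahead of the robot, y to its left, z up, the work surface at z = 0. Lengths are in m, angles in rad, forces in N, time in s.
With the tool pointing down it reaches from about 0.375 to 0.925 m from the base axis. Payload 5.7 kg.
Tool frame: the origin (TCP) lies at the very end of the fingers, on their centre line; the grasp point (between the pads) lies 19 mm behind it (arm.grasp_offset is the distance from the TCP to the grasp point, in m); z points along the fingers, y is the line along which they close (so a half turn about z gives the same grasp; the last joint's range is limited). The gripper opens to 85 mm and grips with 20 to 120 N. Pads are 22 mm wide; open, the fingers measure 114 mm over their backs; the gripper's body (76 mm by 85 mm) begins 54 mm behind the grasp point. The pads swing forward as they close: fully open they stand 13 mm farther back than shut.
Start: joints at [1.038, 0.359, 1.51, -0, 1.272, -0.115], TCP at [0.243, 0.548, 0.231] pointing down, gripper open.
Joint ranges: [-2.97, 2.97], [-1.01, 2.36], [0.21, 2.38], [-0.96, 4.11], [0.2, 2.71], [-2.98, 2.98]. Speed limits (rad/s): [2.39, 2.39, 3.14, 3.14, 3.14, 3.14].

## Interface

Orientations are given as [roll, pitch, yaw] about the fixed x, y, z axes, in that order (R = Rz(yaw) Ry(pitch) Rx(roll)).
In Python, from plant import arm gives the robot as it stands. The module is installed in compiled form; this text tells all that it offers.
- The arm moves only by the shell command python3 -m creep 'ROWS' [FORCE]. ROWS is JSON, one flat list of numbers, 7 for each row, row after row: the turn, a rotation vector about the tool's x, y, z in rad, then the shift along the tool's x, y, z in m, then the gripper's target within -1 to 1 (shut at 1, half-way at 0, fully open at -1). In form: [ax, ay, az, x, y, z, gripper, ax, ay, az, x, y, z, gripper, ...]. A call has 1 to 5 rows; each row shifts and turns the commanded pose from where the row before left it, along the tool's axes as they then stand; what a row does not reach is not made up. A row lasts 1/8 s, in which the tool goes at most 62.5 mm and 10.7 degrees, less where a joint would pass 70% of its speed; a pose out of reach is approached as far as the arm can. A call with a gripper value outside its range is refused whole. The fingers move at their own pace and stop on an object; FORCE is the grip in N (left out, the last holds). Time passes only in rows, so rows that do not move let the fingers close. It gives the time, the measured TCP pose, the force, the opening and the grip force at its end, in the units of the state.
- arm.get_obs(): the state, without advancing time (a new reading comes with each control period).
- arm.capture(name): name is "scene" or "side" or "wrist"; returns the picture (384x512x3 uint8, blue, green, red); there is no depth.
- arm.camera_model(name): a dict with "fx", "fy", "cx", "cy" (pixels), "cam_to_world" (4x4, takes a point from camera to world coordinates); the wrist camera has in their place "T_tool_cam" (4x4, takes a point from camera to tool coordinates, whose origin is the TCP and whose axes are the flange's). Camera axes: x right, y up, looking along -z (the intrinsics and any distortion apply to the point x, -y, -z); pixel columns grow to the right and rows downward; lengths in m; the calibration is good to about 2 mm. A picture is of the moment at which its call begins: read the wrist's pose just before it. camera_model takes no time and is no camera call.
- arm.hand_in(): hands the job in; it is judged then, once.
Trained networks look in the newest picture that a camera, given by its name, has taken for a name from the list of things; names that differ only in an ending like _2 or _b are one class to them, and where a whole thing is asked for, a point or a joint stands for the part that bears it (a point fixed in the world has none). Each returns a list of dicts, best first, with "score" (0 to 1); they miss things now and then, are a little off and sometimes report something else, mostly with a low value. They report only what shows in the picture. A call takes as long as a camera call. They do not tell look-alikes from the thing itself.
- arm.masks_of(camera, target): "mask" (384x512 bool, what is visible of it) and "centre" ([row, column] in pixels, amid what is visible of it).
The state is a dict: "time_s": time; "qpos": joint angles; "joint_velocities": joint speeds; "tau": joint torques, N m; "tool_pos": TCP position; "tool_rot": TCP orientation; "wrist_force": force on the tool from outside, world axes, zero at the start; "torque": the same for the moment, N m; "finger_gap": finger opening in m; "grip_force": force on a finger pad.
Only numpy, scipy, OpenCV 4.12 (cv2) and the standard library are available. Lean on these libraries where they do the work, as an engineer would, in place of code of your own. Each camera call takes 0.05 s, during which the arm holds its last target. There are 200 camera calls.

## Working session

There is one attempt and no reset: what is moved stays moved. The work goes in short steps, Python scripts to look and compute and a shell command to move; the robot and the scene stay as the last step left them, time stands still between calls to the robot, and variables do not carry over. Pictures are saved under pics/ and viewed, at most 15 in all, crops included, and the job is handed in when it is done.

```bash
mkdir -p pics
cat > h.py <<'E'
import numpy as np,cv2
from plant import arm
from scipy.spatial.transform import Rotation as R
def cam(n):
    m=arm.camera_model(n)
    if 'cam_to_world' in m: T=np.array(m['cam_to_world'])
    else:
        o=arm.get_obs();W=np.eye(4);W[:3,3]=o['tool_pos'];W[:3,:3]=R.from_euler('xyz',o['tool_rot']).as_matrix();T=W@np.array(m['T_tool_cam'])
    return m,T
def ray(m,T,u,v,z):
    d=T[:3,:3]@np.array([(u-m['cx'])/m['fx'],-(v-m['cy'])/m['fy'],-1]);p=T[:3,3]
    return p+d*(z-p[2])/d[2]
def proj(m,T,P):
    q=(np.asarray(P)-T[:3,3])@T[:3,:3]
    return np.stack([m['cx']+m['fx']*q[...,0]/-q[...,2],m['cy']-m['fy']*q[...,1]/-q[...,2]],-1)
E
python3 - <<'E'
from h import *
o=arm.get_obs();print(o)
for n in('scene','side','wrist'):
    print(n,arm.camera_model(n)); i=arm.capture(n); cv2.imwrite(f'pics/{n}0.png',i)
H={'transformer':.046,'cap_large':.05,'heat_sink':.044,'ring_coil':.034,'cap_small':.042,'relay':.046,'tray_three':.018,'tray_two':.018}
for c in('scene','side'):
  m,T=cam(c)
  for t in H:
    for r in arm.masks_of(c,t)[:3]:
        v,u=r['centre'];print(c,t,round(r['score'],2),int(u),int(v),r['mask'].sum(),ray(m,T,u,v,H[t]/2).round(3))
E
```

```text
{'time_s': 0.0, 'qpos': array([ 1.03788797e+00,  3.59480993e-01,  1.51143602e+00,  7.56182213e-06,
        1.27247292e+00, -1.15094806e-01]), 'joint_velocities': array([-1.83471512e-03, -1.23596900e-04, -6.22464221e-04, -4.00998710e-05,
       -1.04975040e-04, -5.73548681e-05]), 'tau': array([-1.07347230e-03, -5.27608395e+01, -2.78618950e+01, -4.21098412e-04,
        1.30148962e-02,  4.15042371e-05]), 'tool_pos': array([0.24311692, 0.5478054 , 0.2304665 ]), 'tool_rot': array([-3.13980809e+00, -2.13577079e-04,  2.72377669e+00]), 'wrist_force': array([ 0.41179478,  1.03642846, -0.42084182]), 'torque': array([-0.04145182, -0.02487508, -0.04596506]), 'grip_force': 0.0, 'finger_gap': 0.08497018345875916}
scene {'fx': 491.96922667146197, 'fy': 491.96922667146197, 'cx': 257.00902435116535, 'cy': 197.21258884993853, 'cam_to_world': array([[-0.79955474, -0.33755946,  0.4967553 ,  1.10782384],
       [ 0.60018775, -0.41869363,  0.68152059,  0.77963479],
       [-0.02206545,  0.84305946,  0.53736753,  0.65463183],
       [ 0.        ,  0.        ,  0.        ,  1.        ]])}
side {'fx': 368.44
[... 974 characters left out ...]
16 0.022]
scene ring_coil 0.93 232 214 541 [ 0.606 -0.006  0.017]
scene ring_coil 0.54 311 219 616 [0.48  0.121 0.017]
scene cap_small 0.6 279 197 143 [0.481 0.01  0.021]
scene relay 0.59 271 243 438 [0.607 0.141 0.023]
scene tray_two 0.89 380 278 3637 [0.5   0.343 0.009]
side transformer 0.69 271 162 499 [ 0.616 -0.124  0.023]
side cap_large 0.89 312 185 461 [ 0.487 -0.124  0.025]
side heat_sink 0.88 232 239 829 [0.488 0.119 0.022]
side heat_sink 0.86 192 263 949 [0.494 0.209 0.022]
side cap_small 0.54 277 212 238 [ 0.48  -0.002  0.021]
side relay 0.96 189 213 487 [0.605 0.134 0.023]
side tray_three 0.66 353 155 2626 [ 0.506 -0.318  0.009]
side tray_two 0.71 129 311 5757 [0.492 0.339 0.009]
```

View pics/scene0.png

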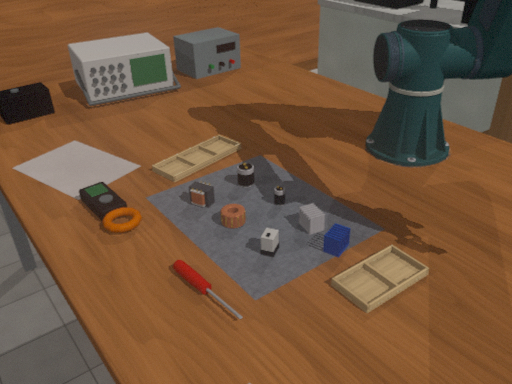

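View pics/side0.png

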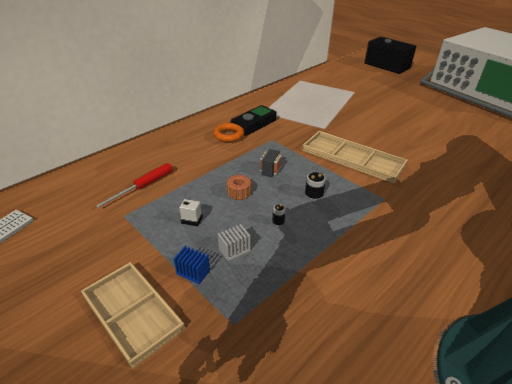

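The scene view shows tray_three at about (198,158), tray_two at (380,278), transformer (202,194), large cap (246,175), small cap (280,195), ring coil (233,215), real heat sink (312,219), relay (270,242), and the blue look-alike (337,239). The side view agrees, with the real heat sink at (234,241) and the blue one at (192,263). Next I move the wrist camera over the middle of the mat.

```bash
python3 -m creep '[0,0,-0.15,-0.044,-0.031,-0.01,-1, 0,0,-0.14,-0.039,-0.037,-0.01,-1, 0,0,-0.13,-0.034,-0.042,-0.01,-1, 0,0,0,-0.028,-0.046,-0.01,-1, 0,0,0,-0.028,-0.046,-0.01,-1]' 60
python3 -m creep '[0,0,0,-0.028,-0.05,-0.01,-1, 0,0,0,-0.028,-0.05,-0.01,-1, 0,0,0,-0.028,-0.05,-0.01,-1, 0,0,0,-0.028,-0.05,0,-1, 0,0,0,-0.02,-0.05,0,-1]'
python3 -m creep '[0,0,0,0,-0.03,0,-1,0,0,0,0,0,0,-1,0,0,0,0,0,0,-1]'
cat >> h.py <<'E'
H={'transformer':.046,'cap_large':.05,'heat_sink':.044,'ring_coil':.034,'cap_small':.042,'relay':.046,'tray_three':.018,'tray_two':.018}
E
python3 - <<'E'
from h import *
m,T=cam('wrist'); i=arm.capture('wrist'); cv2.imwrite('pics/w1.png',i); np.savez('w1.npz',T=T)
for t in H:
    for r in arm.masks_of('wrist',t)[:2]:
        v,u=r['centre'];print(t,round(r['score'],2),int(u),int(v),r['mask'].sum(),ray(m,T,u,v,H[t]*.8).round(3))
        np.save(f'w1_{t}.npy',r['mask']) if r['score']>.5 else 0
E
```

```text
time_s: 1.58
tool_pos: [0.3842, 0.3168, 0.2818]
tool_rot: [3.141, 0.001, -3.139]
wrist_force: [1.7, 0.5, 0.8]
finger_gap: 0.0853
grip_force: 0.0
time_s: 2.2
tool_pos: [0.5172, 0.0668, 0.3117]
tool_rot: [3.142, 0.001, -3.14]
wrist_force: [1.4, 0.4, -0.6]
finger_gap: 0.0852
grip_force: 0.0
time_s: 2.58
tool_pos: [0.5159, 0.0392, 0.3113]
tool_rot: [3.141, -0.0, -3.14]
wrist_force: [0.7, 0.5, -0.5]
finger_gap: 0.0852
grip_force: 0.0
transformer 0.85 158 223 990 [ 0.612 -0.117  0.037]
cap_large 0.58 143 142 963 [ 0.484 -0.125  0.04 ]
heat_sink 0.72 367 148 1153 [0.493 0.205 0.035]
heat_sink 0.65 312 141 939 [0.483 0.124 0.035]
ring_coil 0.57 227 222 969 [ 0.613 -0.006  0.027]
cap_small 0.84 231 138 277 [0.478 0.003 0.034]
relay 0.57 312 216 566 [0.599 0.129 0.037]
tray_three 0.68 31 162 9101 [ 0.519 -0.316  0.014]
tray_two 0.96 443 146 7452 [0.492 0.331 0.014]
```

View pics/w1.png

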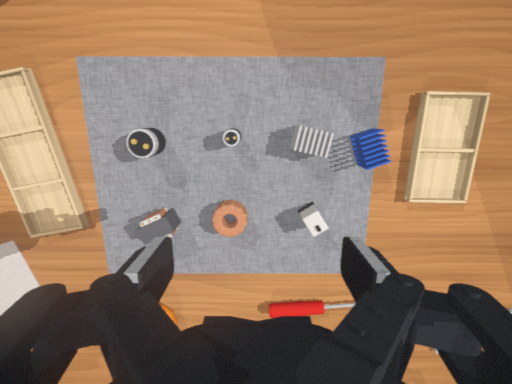

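The wrist view shows all parts clear of each other: large cap (143,142), small cap (231,138), silver heat sink (314,141), blue copy (370,148), transformer (157,222), ring (230,218), relay (313,218), trays at the left and right edges. I'll fit known outlines to the masks from all three cameras.

```bash
cat > fit.py <<'E'
from h import *
from scipy.optimize import minimize
def box(a,b,z0,z1): return [[sx*a/2,sy*b/2,z] for sx in(-1,1) for sy in(-1,1) for z in(z0,z1)]
def cyl(d,z0,z1): return [[d/2*np.cos(t),d/2*np.sin(t),z] for t in np.linspace(0,6.28,24) for z in(z0,z1)]
# list of convex pieces
M={'transformer':[box(.054,.028,0,.046),box(.034,.044,.006,.04)],'cap_large':[cyl(.042,0,.05)],'heat_sink':[box(.05,.036,0,.044)],
'ring_coil':[cyl(.050,0,.034),cyl(.056,.008,.026)],'cap_small':[cyl(.025,0,.042)],'relay':[box(.038,.03,0,.046)],
'tray_three':[box(.254,.094,0,.018)],'tray_two':[box(.171,.094,0,.018)]}
def sil(t,p,m,T):
    im=np.zeros((384*2,512*2),np.uint8); c,s=np.cos(p[2]),np.sin(p[2])
    for q in M[t]:
        q=np.array(q); w=np.c_[q[:,0]*c-q[:,1]*s+p[0],q[:,0]*s+q[:,1]*c+p[1],q[:,2]]
        cv2.fillConvexPoly(im,cv2.convexHull(np.round((proj(m,T,w)+.5)*2*16).astype(np.int32)),1,shift=4)
    return im>0
def fit(t,views,p0s):
    def cost(p):
        c=0
        for mask,m,T in views:
            k=cv2.resize(mask.astype(np.uint8),None,fx=2,fy=2,interpolation=0)>0
            s=sil(t,p,m,T); c+=1-(s&k).sum()/max((s|k).sum(),1)
        return c/len(views)
    best=None
    for p0 in p0s:
        r=minimize(cost,p0,method='Nelder-Mead',options=dict(initial_simplex=np.array(p0)+np.array([[0,0,0],[.006,0,0],[0,.006,0],[0,0,.25]]),xatol=2e-4,fatol=1e-4,maxiter=150))
        if best is None or r.fun<best.fun: best=r
    return best.x,best.fun
E
cat > run.py <<'E'
from fit import *
P={'transformer':(.614,-.117),'cap_large':(.486,-.125),'heat_sink':(.483,.122),'ring_coil':(.61,-.006),'cap_small':(.479,.003),'relay':(.602,.132),'tray_three':(.50,-.31),'tray_two':(.497,.333)}
V={n:cam(n) for n in('scene','side')};V['wrist']=(arm.camera_model('wrist'),np.load('w1.npz')['T'])
out={}
for t in P:
    vs={}
    for c in V:
        if t=='tray_three' and c=='wrist':continue
        m,T=V[c]; g=proj(m,T,np.array([*P[t],H[t]/2]))
        rs=[r for r in arm.masks_of(c,t) if np.hypot(*(np.array(r['centre'])[::-1]-g))<(16 if 'tray' not in t else 40)]
        if rs: vs[c]=(rs[0]['mask'],m,T)
    y=[0] if 'cap' in t or 'ring' in t else [-.6,-.2,.2,.6] if 'tray' not in t else [1.2,1.57,1.9]
    if t in('transformer','relay','heat_sink'): y=y+[1.,1.4,1.8]
    if not vs: print(t,'none');continue
    x,f=fit(t,list(vs.values()),[[*P[t],a] for a in y]); out[t]=x
    print(t,x.round(4),'cost',round(f,3),{c:fit(t,[v],[x])[0].round(3).tolist() for c,v in vs.items()},flush=True)
np.savez('pose.npz',**out)
i=cv2.imread('pics/w1.png');m,T=V['wrist'];i=cv2.resize(i,None,fx=2,fy=2)
for t in out:
    cs,_=cv2.findContours(sil(t,out[t],m,T).astype(np.uint8),0,2);cv2.drawContours(i,cs,-1,(0,255,0),1)
cv2.imwrite('pics/w1o.png',i[100:560,0:800]);cv2.imwrite('pics/w1p.png',i[100:560,400:1024])
E
time python3 run.py
```

```text
transformer [ 0.6191 -0.1202 -1.0856] cost 0.102 {'scene': [0.619, -0.119, -1.144], 'side': [0.62, -0.122, -1.081], 'wrist': [0.619, -0.12, -1.086]}
cap_large [ 0.4845 -0.1263  0.0794] cost 0.092 {'scene': [0.486, -0.121, 0.25], 'side': [0.485, -0.127, 0.193], 'wrist': [0.485, -0.127, 0.145]}
heat_sink [0.4819 0.1214 1.3542] cost 0.065 {'side': [0.482, 0.121, 1.316], 'wrist': [0.482, 0.121, 1.354]}
ring_coil [ 0.6079 -0.0041  0.0856] cost 0.112 {'scene': [0.608, -0.002, 0.073], 'wrist': [0.609, -0.005, 0.12]}
cap_small [0.4768 0.0021 0.2799] cost 0.17 {'scene': [0.476, 0.003, 0.302], 'side': [0.477, 0.001, 0.654], 'wrist': [0.477, 0.002, 0.184]}
relay [0.6063 0.1317 0.6466] cost 0.15 {'scene': [0.608, 0.135, 0.715], 'side': [0.607, 0.131, 0.85], 'wrist': [0.608, 0.131, 0.596]}
tray_three [ 0.513  -0.321   0.1842] cost 0.034 {'side': [0.513, -0.321, 0.184]}
tray_two [ 0.496   0.3356 -0.0155] cost 0.03 {'scene': [0.496, 0.338, -0.009], 'side': [0.497, 0.335, -0.015], 'wrist': [0.496, 0.335, -0.016]}
real	0m10.090s
user	0m11.052s
sys	0m6.869s
```

View pics/w1o.png

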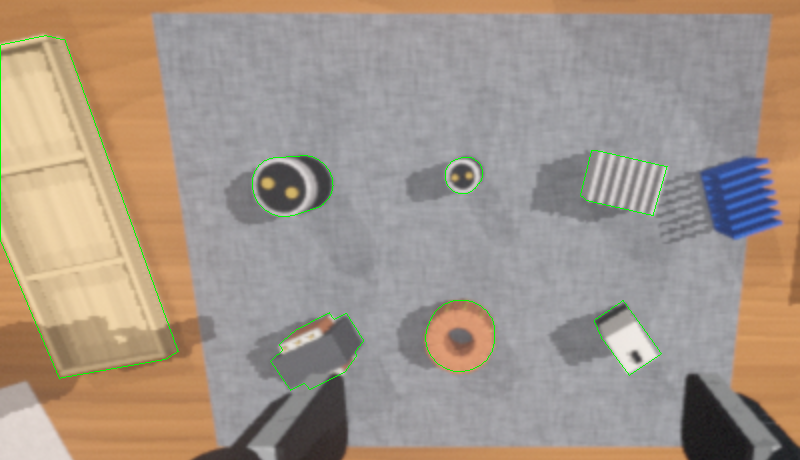

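The outlines fit to within about 2 mm. I start with the transformer.

```bash
cat > go.py <<'E'
import sys
from h import *
# go.py x y z rel : remaining tool-frame shift (after/before turn) and turn
x,y,z,rel=map(float,sys.argv[1:]);o=arm.get_obs();p=o['tool_pos'];yaw=o['tool_rot'][2]
d=np.array([x,y,z])-p;Rm=R.from_euler('xyz',o['tool_rot']).as_matrix()
az=-((np.pi+rel-yaw+np.pi)%(2*np.pi)-np.pi)
print('t',round(o['time_s'],2),'pos',p.round(4),'rel',round((yaw-np.pi+np.pi)%(2*np.pi)-np.pi,3),'gap',round(o['finger_gap'],4),'grip',round(o['grip_force'],1))
print('shift now',(Rm.T@d).round(4),'az',round(az,3),'shift after turn',((Rm@R.from_euler('z',az).as_matrix()).T@d).round(4))
E
python3 -m creep '[0,0,0.05,-0.034,-0.053,0.01,-1, 0,0,0,-0.034,-0.053,0.04,-1, 0,0,0.15,-0.034,-0.053,0.02,-1, 0,0,0.18,0,0,0.04,-1, 0,0,0.18,0,0,0.04,-1]' 60
python3 -m creep '[0,0,0.18,0,0,0.02,-1, 0,0,0.18,0,0,0,-1, 0,0,0.166,0,0,0,-1,0,0,0,0,0,0,-1,0,0,0,0,0,0,-1]'
python3 go.py 0.619 -0.120 0.014 -1.086
```

```text
time_s: 4.8
tool_pos: [0.6061, -0.1117, 0.1679]
tool_rot: [3.141, 0.001, 2.576]
wrist_force: [0.4, 1.1, -0.3]
finger_gap: 0.0855
grip_force: 0.0
time_s: 5.42
tool_pos: [0.6057, -0.1107, 0.1491]
tool_rot: [-3.142, 0.0, 2.061]
wrist_force: [0.0, 0.4, -0.2]
finger_gap: 0.0855
grip_force: 0.0
t 5.42 pos [ 0.6057 -0.1107  0.1491] rel -1.081 gap 0.0855 grip 0.0
shift now [-0.0145  0.0074  0.1351] az 0.005 shift after turn [-0.0144  0.0075  0.1351]
```

```bash
cat > near.py <<'E'
import sys
from fit import *
t=sys.argv[1];p0=[float(v) for v in sys.argv[2:5]]
m,T=cam('wrist');i=arm.capture('wrist');cv2.imwrite(f'pics/near_{t}.png',i)
g=proj(m,T,np.array([p0[0],p0[1],H[t]/2]))
rs=[(round(r['score'],2),np.hypot(*(np.array(r['centre'])[::-1]-g)),r['mask']) for r in arm.masks_of('wrist',t)]
print([(a,int(b),int(c.sum())) for a,b,c in rs],'expected px',g.round())
if rs: print(fit(t,[(min(rs,key=lambda r:r[1])[2],m,T)],[p0]))
E
python3 near.py transformer 0.619 -0.120 -1.086
python3 -m creep '[0,0,0,-0.0145,0.0075,0,-1, 0,0,0,0,0,0.04,-1, 0,0,0,0,0,0.03,-1,0,0,0,0,0,0,-1]'
python3 go.py 0.619 -0.120 0.014 -1.086
```

```text
[(0.8, 1, 2595)] expected px [263. 202.]
(array([ 0.61985954, -0.12035898, -1.14085625]), np.float64(0.04844708945508647))
time_s: 6.02
tool_pos: [0.6178, -0.1199, 0.0768]
tool_rot: [-3.138, -0.003, 2.058]
wrist_force: [-0.9, -0.0, 0.0]
finger_gap: 0.0857
grip_force: 0.0
t 6.03 pos [ 0.6178 -0.1199  0.0768] rel -1.083 gap 0.0857 grip 0.0
shift now [-0.0008  0.0012  0.0628] az 0.003 shift after turn [-0.0008  0.0012  0.0628]
```

View pics/near_transformer.png

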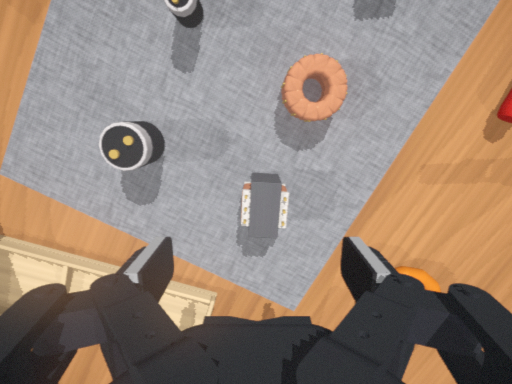

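The transformer sits at (265,205), square between the open fingers and turned about 0.05 rad further, so I add a small turn, then descend and grip.

```bash
python3 -m creep '[0,0,0.045,-0.001,0.001,0.03,-1, 0,0,0,0,0,0.033,-1, 0,0,0,0,0,0,-1, 0,0,0,0,0,0,1, 0,0,0,0,0,0,1]' 60
python3 -m creep '[0,0,0,0,0,0,1, 0,0,0,0,0,0,1, 0,0,0,0,0,0,1, 0,0,0,0,0,0,1, 0,0,0,0,0,0,1]'
python3 -m creep '[0,0,0,0,0,-0.02,1, 0,0,0,0,0,-0.04,1, 0,0,0,0,0,-0.04,1, 0,0,0,0,0,-0.04,1, 0,0,0,0,0,0,1]'
python3 go.py 0.5946 -0.3058 0.154 -1.12
```

```text
time_s: 6.65
tool_pos: [0.6219, -0.1208, 0.018]
tool_rot: [3.139, 0.002, 2.013]
wrist_force: [0.3, 0.0, 0.1]
finger_gap: 0.0517
grip_force: 0.0
time_s: 7.28
tool_pos: [0.6216, -0.1209, 0.018]
tool_rot: [3.14, 0.002, 2.013]
wrist_force: [-0.0, -0.4, 5.6]
finger_gap: 0.0428
grip_force: 62.8
time_s: 7.9
tool_pos: [0.6229, -0.1211, 0.1601]
tool_rot: [3.136, 0.005, 2.013]
wrist_force: [-0.4, -0.5, -3.5]
finger_gap: 0.043
grip_force: 62.2
t 7.9 pos [ 0.6229 -0.1211  0.1601] rel -1.129 gap 0.043 grip 62.2
shift now [-0.1548 -0.1046  0.0063] az -0.009 shift after turn [-0.1539 -0.106   0.0063]
```

```bash
python3 -m creep '[0,0,0,-0.038,-0.026,0,1, 0,0,0,-0.039,-0.026,0,1, 0,0,0,-0.039,-0.026,0,1, 0,0,0,-0.038,-0.026,0,1, 0,0,0,0,0,0,1]'
python3 -m creep '[0,0,0,0,0,0.04,1, 0,0,0,0,0,0.04,1, 0,0,0,0,0,0,1, 0,0,0,0,0,0,1]'
python3 go.py 0.5946 -0.3058 0.024 -1.12
python3 - <<'E'
from h import *
i=arm.capture('side');cv2.imwrite('pics/s1.png',cv2.resize(i[100:220,230:430],None,fx=3,fy=3))
cv2.imwrite('pics/w3.png',arm.capture('wrist'))
E
```

```text
time_s: 8.52
tool_pos: [0.5906, -0.3073, 0.1542]
tool_rot: [-3.14, -0.001, 2.009]
wrist_force: [-0.4, 2.0, -3.5]
finger_gap: 0.0426
grip_force: 62.3
time_s: 9.02
tool_pos: [0.5926, -0.3036, 0.0765]
tool_rot: [3.142, 0.0, 2.013]
wrist_force: [0.3, -0.6, -3.6]
finger_gap: 0.0427
grip_force: 62.7
t 9.03 pos [ 0.5926 -0.3036  0.0765] rel -1.128 gap 0.0427 grip 62.7
shift now [-0.0028  0.0009  0.0525] az -0.008 shift after turn [-0.0028  0.0009  0.0525]
```

View pics/w3.png

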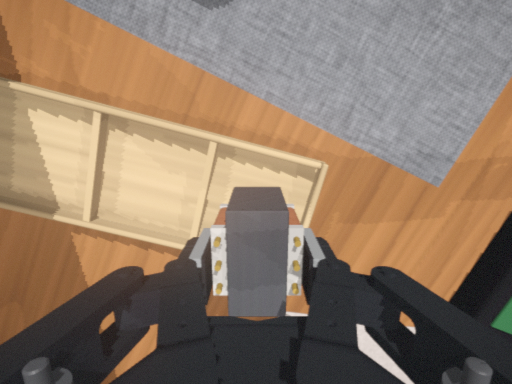

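The transformer is held upright over the end compartment; the tray corner shows at (326,163) and the dividers at (212,145) and (97,115). I'll compare the tray model with these pixels.

Run:
```python
from h import *
m,T=cam('wrist')
def L(x,y,z=.018,p=(.513,-.321,.184)):
    c,s=np.cos(p[2]),np.sin(p[2]);return [p[0]+c*x-s*y,p[1]+s*x+c*y,z]
for n,q in dict(c=(.127,.047),d1=(.0415,.047),d0=(-.0415,.047),d0b=(-.0415,-.047)).items(): print(n,proj(m,T,L(*q)).round())
```

```text
c [329. 166.]
d1 [216. 136.]
d0 [ 99. 105.]
d0b [ 85. 227.]
```

```bash
python3 -m creep '[0,0,0,-0.002,0,0.025,1, 0,0,0,0,0,0.02,1, 0,0,0,0,0,0.004,1, 0,0,0,0,0,0.002,1, 0,0,0,0,0,0,1]'
python3 go.py 0.5946 -0.3058 0.023 -1.12
```

```text
time_s: 9.75
tool_pos: [0.5936, -0.3061, 0.0257]
tool_rot: [3.141, 0.001, 2.013]
wrist_force: [-0.5, 0.6, -3.7]
finger_gap: 0.0427
grip_force: 62.7
t 9.75 pos [ 0.5936 -0.3061  0.0257] rel -1.129 gap 0.0427 grip 62.7
shift now [-0.0002  0.0011  0.0027] az -0.009 shift after turn [-0.0002  0.0011  0.0027]
```

```bash
python3 -m creep '[0,0,0,0,0,0.002,1, 0,0,0,0,0,0.001,1, 0,0,0,0,0,0.001,1, 0,0,0,0,0,0,1]'
python3 -m creep '[0,0,0,0,0,0,-0.15,0,0,0,0,0,0,-0.15,0,0,0,0,0,0,-0.25]'
```

```text
time_s: 10.25
tool_pos: [0.5934, -0.3061, 0.023]
tool_rot: [3.141, 0.001, 2.013]
wrist_force: [-3.2, 2.0, 10.9]
finger_gap: 0.0429
grip_force: 64.4
time_s: 10.62
tool_pos: [0.5932, -0.3059, 0.0211]
tool_rot: [3.142, 0.0, 2.013]
wrist_force: [-0.0, -0.7, 0.5]
finger_gap: 0.0533
grip_force: 0.0
```

```bash
python3 -m creep '[0,0,0,0,0,-0.02,-0.25, 0,0,0,0,0,-0.04,-0.25, 0,0,0.165,0,0,-0.05,-1, 0,0,0.165,0,0,-0.02,-1, 0,0,0.165,0,0,0,-1]'
python3 -m creep '[0,0,0.165,0,0,0,-1,0,0,0,0,0,0,-1]'
python3 - <<'E'
from h import *
i=arm.capture('side');cv2.imwrite('pics/s2.png',cv2.resize(i[100:220,230:430],None,fx=3,fy=3))
E
python3 go.py 0.482 0.121 0.150 -1.787
```

```text
time_s: 11.25
tool_pos: [0.5949, -0.307, 0.1556]
tool_rot: [3.136, 0.003, 1.512]
wrist_force: [-0.5, -0.0, -0.1]
finger_gap: 0.0851
grip_force: 0.0
time_s: 11.5
tool_pos: [0.5933, -0.306, 0.1525]
tool_rot: [3.14, 0.001, 1.354]
wrist_force: [0.9, 0.3, 0.6]
finger_gap: 0.0857
grip_force: 0.0
t 11.55 pos [ 0.5933 -0.306   0.1522] rel -1.785 gap 0.0855 grip 0.0
shift now [ 0.3935 -0.1997  0.0018] az 0.002 shift after turn [ 0.3932 -0.2003  0.0018]
```

View pics/s2.png

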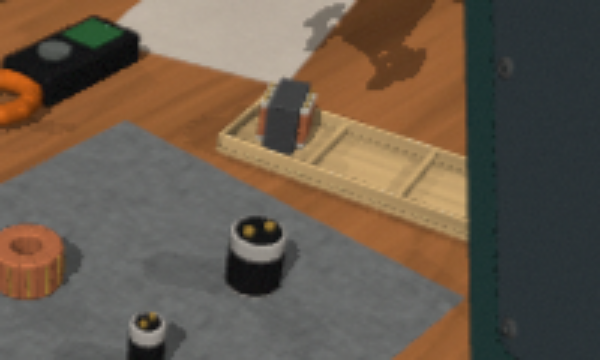

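The transformer stands upright in the far end compartment (crop 288,115). On to the heat sink.

```bash
python3 -m creep '[0,0,0,0.049,-0.025,0,-1, 0,0,0,0.049,-0.025,0,-1, 0,0,0,0.049,-0.025,0,-1, 0,0,0,0.049,-0.025,0,-1, 0,0,0,0.049,-0.025,0,-1]'
python3 -m creep '[0,0,0,0.049,-0.025,0,-1, 0,0,0,0.049,-0.025,0,-1, 0,0,0,0.05,-0.025,0,-1, 0,0,0,0,0,0,-1, 0,0,0,0,0,0,-1]'
python3 near.py heat_sink 0.482 0.1214 1.354
python3 go.py 0.482 0.121 0.150 -1.787
```

```text
time_s: 12.18
tool_pos: [0.5237, -0.0381, 0.1516]
tool_rot: [3.141, -0.0, 1.356]
wrist_force: [1.5, 0.6, -0.6]
finger_gap: 0.0852
grip_force: 0.0
time_s: 12.8
tool_pos: [0.4832, 0.121, 0.1514]
tool_rot: [3.141, 0.0, 1.356]
wrist_force: [-0.6, -0.6, 0.6]
finger_gap: 0.0856
grip_force: 0.0
[(0.76, 95, 2473), (0.69, 0, 2294)] expected px [254. 188.]
(array([0.48158467, 0.12234448, 1.35895792]), np.float64(0.02649645998712724))
t 12.9 pos [0.4834 0.1201 0.1513] rel -1.789 gap 0.0855 grip 0.0
shift now [ 0.0006 -0.0016  0.0013] az -0.002 shift after turn [ 0.0006 -0.0016  0.0013]
```

View pics/near_heat_sink.png

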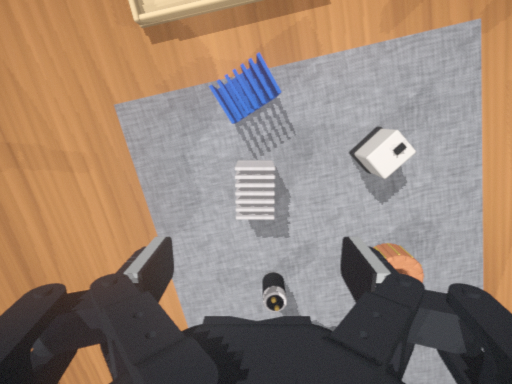

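The silver heat sink is at (255,190) with its fin ends facing the fingers; the blue copy at (245,90) is clear. Descend and grip.

```bash
python3 -m creep '[0,0,0,0.002,-0.002,0.04,-1, 0,0,0,0,0,0.04,-1, 0,0,0,0,0,0.03,-1, 0,0,0,0,0,0.025,-1, 0,0,0,0,0,0,-1]' 40
python3 -m creep '[0,0,0,0,0,0,1, 0,0,0,0,0,0,1, 0,0,0,0,0,0,1, 0,0,0,0,0,0,1, 0,0,0,0,0,0,1]'
python3 -m creep '[0,0,0,0,0,0,1, 0,0,0,0,0,0,1]'
python3 go.py 0.482 0.122 0.150 -1.787
```

```text
time_s: 13.52
tool_pos: [0.4803, 0.122, 0.0146]
tool_rot: [-3.138, 0.001, 1.351]
wrist_force: [0.2, -0.1, -0.3]
finger_gap: 0.0854
grip_force: 0.0
time_s: 14.15
tool_pos: [0.4821, 0.1235, 0.0172]
tool_rot: [3.14, -0.0, 1.353]
wrist_force: [-1.3, -0.8, 6.3]
finger_gap: 0.035
grip_force: 39.7
time_s: 14.4
tool_pos: [0.4822, 0.1235, 0.0172]
tool_rot: [3.14, -0.0, 1.353]
wrist_force: [-0.8, -1.2, 5.5]
finger_gap: 0.0351
grip_force: 39.7
t 14.4 pos [0.4822 0.1235 0.0172] rel -1.788 gap 0.0351 grip 39.7
shift now [-0.0015  0.0004 -0.1328] az -0.001 shift after turn [-0.0015  0.0004 -0.1328]
```

```bash
python3 -m creep '[0,0,0,0,0,-0.02,1, 0,0,0,0,0,-0.04,1, 0,0,0,0,0,-0.04,1, 0,0,0,0,0,-0.035,1, 0,0,0,0,0,0,1]'
python3 -m creep '[0,0,0,-0.0534,0.0158,0,1, 0,0,0,-0.0534,0.0158,0,1, 0,0,0,-0.0534,0.0158,0,1, 0,0,0,-0.0534,0.0158,0,1, 0,0,0,-0.0534,0.0158,0,1]'
python3 -m creep '[0,0,0,-0.0534,0.0158,0,1, 0,0,0,-0.0534,0.0158,0,1, 0,0,0,-0.053,0.0158,0,1, 0,0,0,0,0,0,1, 0,0,0,0,0,0,1]'
python3 go.py 0.513 -0.321 0.022 -1.787
```

```text
time_s: 15.02
tool_pos: [0.4835, 0.1239, 0.1541]
tool_rot: [3.135, -0.002, 1.353]
wrist_force: [0.5, -0.5, -0.7]
finger_gap: 0.0351
grip_force: 40.5
time_s: 15.65
tool_pos: [0.4998, -0.1556, 0.15]
tool_rot: [-3.14, -0.0, 1.353]
wrist_force: [0.7, 1.0, -1.1]
finger_gap: 0.035
grip_force: 40.5
time_s: 16.27
tool_pos: [0.5113, -0.3195, 0.1497]
tool_rot: [-3.139, -0.002, 1.352]
wrist_force: [-1.0, 0.6, -1.8]
finger_gap: 0.0353
grip_force: 40.5
t 16.27 pos [ 0.5113 -0.3195  0.1497] rel -1.79 gap 0.0353 grip 40.5
shift now [-0.0013  0.0023  0.1277] az -0.003 shift after turn [-0.0013  0.0023  0.1277]
```

```bash
python3 -m creep '[0,0,0,-0.001,0.002,0.04,1, 0,0,0,0,0,0.04,1, 0,0,0,0,0,0.03,1, 0,0,0,0,0,0.01,1, 0,0,0,0,0,0,1]'
python3 -m creep '[0,0,0,0,0,0,1]'
python3 go.py 0.513 -0.321 0.022 -1.787
```

```text
time_s: 16.9
tool_pos: [0.5138, -0.3207, 0.0309]
tool_rot: [-3.14, -0.001, 1.354]
wrist_force: [0.5, -0.5, -0.0]
finger_gap: 0.035
grip_force: 40.5
time_s: 17.02
tool_pos: [0.515, -0.3222, 0.0324]
tool_rot: [3.14, 0.001, 1.353]
wrist_force: [-0.2, 0.3, -0.3]
finger_gap: 0.035
grip_force: 40.5
t 17.02 pos [ 0.515  -0.3222  0.0324] rel -1.788 gap 0.035 grip 40.5
shift now [ 0.0007 -0.0022  0.0104] az -0.001 shift after turn [ 0.0007 -0.0022  0.0104]
```

```bash
python3 -m creep '[0,0,0,0,-0.001,0.005,1, 0,0,0,0,0,0.002,1, 0,0,0,0,0,0.001,1, 0,0,0,0,0,0,1]'
python3 -m creep '[0,0,0,0,0,0.001,1, 0,0,0,0,0,0.001,1,0,0,0,0,0,0,1]'
```

```text
time_s: 17.52
tool_pos: [0.5131, -0.3218, 0.0231]
tool_rot: [-3.141, 0.0, 1.353]
wrist_force: [-0.2, 0.1, -0.6]
finger_gap: 0.0352
grip_force: 40.5
time_s: 17.9
tool_pos: [0.5132, -0.3219, 0.0222]
tool_rot: [3.141, 0.0, 1.353]
wrist_force: [-2.0, 1.1, 9.4]
finger_gap: 0.0349
grip_force: 41.6
```

```bash
python3 -m creep '[0,0,0,0,0,0,-0.1,0,0,0,0,0,0,-0.1,0,0,0,0,0,0,-0.1]'
python3 -m creep '[0,0,0,0,0,-0.02,-0.1, 0,0,0,0,0,-0.04,-0.1, 0,0,0,0,0,-0.05,-1, 0,0,0,0,0,-0.02,-1,0,0,0,0,0,0,-1]'
python3 go.py 0.485 -0.1265 0.150 -1.787
```

```text
time_s: 18.27
tool_pos: [0.5131, -0.3217, 0.0209]
tool_rot: [-3.141, 0.0, 1.353]
wrist_force: [-0.7, -0.4, -0.7]
finger_gap: 0.0469
grip_force: 0.0
time_s: 18.9
tool_pos: [0.5143, -0.3226, 0.1528]
tool_rot: [3.138, 0.002, 1.353]
wrist_force: [-0.1, -0.5, -0.6]
finger_gap: 0.0855
grip_force: 0.0
t 18.9 pos [ 0.5143 -0.3226  0.1528] rel -1.789 gap 0.0855 grip 0.0
shift now [ 0.1851 -0.071   0.0022] az -0.002 shift after turn [ 0.1852 -0.0707  0.0022]
```

```bash
python3 -m creep '[0,0,0,0.046,-0.018,0,-1, 0,0,0,0.047,-0.018,0,-1, 0,0,0,0.046,-0.018,0,-1, 0,0,0,0.046,-0.017,0,-1, 0,0,0,0,0,0,-1]'
python3 near.py cap_large 0.485 -0.1265 0
python3 go.py 0.485 -0.1265 0.018 -1.787
```

```text
time_s: 19.52
tool_pos: [0.4811, -0.1221, 0.1492]
tool_rot: [-3.136, -0.001, 1.356]
wrist_force: [-0.1, -0.8, -0.5]
finger_gap: 0.0853
grip_force: 0.0
[(0.7, 1, 1833)] expected px [261. 193.]
(array([ 0.48473339, -0.12543072,  0.24161529]), np.float64(0.07298254490260558))
t 19.62 pos [ 0.4833 -0.1253  0.15  ] rel -1.787 gap 0.0854 grip 0.0
shift now [-0.0007  0.0021  0.132 ] az -0.0 shift after turn [-0.0007  0.0021  0.132 ]
```

View pics/near_cap_large.png

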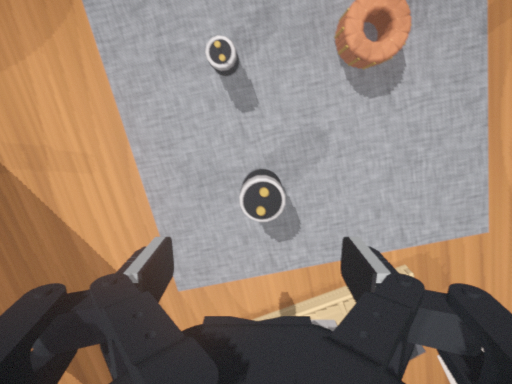

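The large can is at (262,195), centred between the fingers. Descend and grip.

```bash
python3 -m creep '[0,0,0,0,0.001,0.04,-1, 0,0,0,0,0,0.04,-1, 0,0,0,0,0,0.03,-1, 0,0,0,0,0,0.021,-1, 0,0,0,0,0,0,-1]' 40
python3 -m creep '[0,0,0,0,0,0,1, 0,0,0,0,0,0,1, 0,0,0,0,0,0,1, 0,0,0,0,0,0,1, 0,0,0,0,0,0,1]'
python3 -m creep '[0,0,0,0,0,0,1]'
python3 -m creep '[0,0,0,0,0,-0.02,1, 0,0,0,0,0,-0.04,1, 0,0,0,0,0,-0.04,1, 0,0,0,0,0,-0.035,1, 0,0,0,0,0,0,1]'
python3 go.py 0.4314 -0.3362 0.150 -1.787
```

```text
time_s: 20.25
tool_pos: [0.4837, -0.1267, 0.0182]
tool_rot: [-3.138, -0.0, 1.351]
wrist_force: [-0.1, -0.2, 0.7]
finger_gap: 0.0856
grip_force: 0.0
time_s: 20.88
tool_pos: [0.4855, -0.1264, 0.0212]
tool_rot: [3.14, 0.001, 1.353]
wrist_force: [-0.5, -0.5, 6.7]
finger_gap: 0.0405
grip_force: 40.8
time_s: 21.0
tool_pos: [0.4855, -0.1264, 0.0212]
tool_rot: [3.14, 0.001, 1.353]
wrist_force: [-0.9, -0.6, 7.5]
finger_gap: 0.0404
grip_force: 40.8
time_s: 21.62
tool_pos: [0.4869, -0.1267, 0.158]
tool_rot: [3.135, 0.001, 1.353]
wrist_force: [-0.5, -0.6, -2.0]
finger_gap: 0.0405
grip_force: 41.0
t 21.62 pos [ 0.4869 -0.1267  0.158 ] rel -1.789 gap 0.0405 grip 41.0
shift now [-0.2166 -0.009   0.0082] az -0.002 shift after turn [-0.2165 -0.0093  0.0082]
```

```bash
python3 -m creep '[0,0,0,-0.054,-0.002,0,1, 0,0,0,-0.054,-0.002,0,1, 0,0,0,-0.054,-0.003,0,1, 0,0,0,-0.054,-0.002,0,1, 0,0,0,0,0,0,1]'
python3 -m creep '[0,0,0,0,0,0.04,1, 0,0,0,0,0,0.03,1, 0,0,0,0,0,0,1, 0,0,0,0,0,0,1]'
python3 go.py 0.4314 -0.3362 0.0262 -1.787
python3 - <<'E'
from h import *
cv2.imwrite('pics/w5.png',arm.capture('wrist'))
E
```

```text
time_s: 22.25
tool_pos: [0.4282, -0.3384, 0.154]
tool_rot: [-3.141, 0.001, 1.349]
wrist_force: [-0.4, 1.0, -1.3]
finger_gap: 0.0405
grip_force: 40.9
time_s: 22.75
tool_pos: [0.4296, -0.3344, 0.0854]
tool_rot: [-3.142, -0.0, 1.353]
wrist_force: [-0.1, 0.1, -0.3]
finger_gap: 0.0411
grip_force: 40.9
t 22.75 pos [ 0.4296 -0.3344  0.0854] rel -1.788 gap 0.0411 grip 40.9
shift now [-0.0013  0.0021  0.0592] az -0.001 shift after turn [-0.0014  0.0021  0.0592]
```

View pics/w5.png

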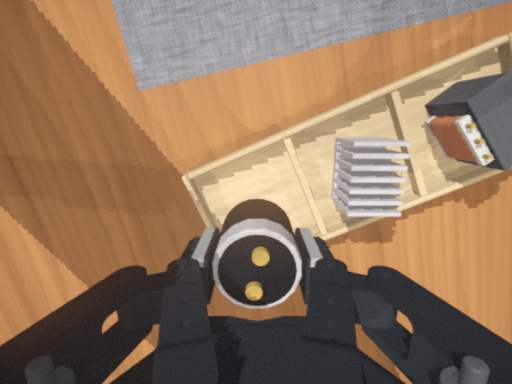

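The heat sink (370,180) and transformer (480,120) are seated flat in their compartments, and the can hangs over the free end one. Lower it.

```bash
python3 -m creep '[0,0,0,-0.001,0.001,0.03,1, 0,0,0,0,0,0.022,1, 0,0,0,0,0,0.003,1, 0,0,0,0,0,0.001,1, 0,0,0,0,0,0,1]'
python3 -m creep '[0,0,0,0,0,0.001,1, 0,0,0,0,0,0.001,1,0,0,0,0,0,0,1]'
```

```text
time_s: 23.42
tool_pos: [0.4308, -0.3368, 0.0303]
tool_rot: [3.14, 0.001, 1.353]
wrist_force: [-0.5, -0.1, -1.8]
finger_gap: 0.0409
grip_force: 40.9
time_s: 23.8
tool_pos: [0.43, -0.3361, 0.0271]
tool_rot: [-3.142, 0.0, 1.353]
wrist_force: [-0.0, 0.9, -1.2]
finger_gap: 0.0406
grip_force: 40.9
```

```bash
python3 -m creep '[0,0,0,0,0,0.001,1, 0,0,0,0,0,0.001,1,0,0,0,0,0,0,1]'
```

```text
time_s: 24.18
tool_pos: [0.4301, -0.3362, 0.0262]
tool_rot: [3.141, 0.0, 1.353]
wrist_force: [-3.2, 2.3, 11.6]
finger_gap: 0.0404
grip_force: 42.3
```

```bash
python3 -m creep '[0,0,0,0,0,0,-0.22,0,0,0,0,0,0,-0.22,0,0,0,0,0,0,-0.22]'
python3 -m creep '[0,0,0,0,0,-0.02,-0.22, 0,0,0,0,0,-0.04,-0.22, 0,0,-0.18,0,0,-0.05,-1, 0,0,-0.18,0,0,-0.015,-1,0,0,-0.18,0,0,0,-1]'
python3 -m creep '[0,0,-0.18,0,0,0,-1, 0,0,-0.18,0,0,0,-1, 0,0,-0.18,0,0,0,-1, 0,0,0,0,0,0,-1]'
python3 go.py 0.608 -0.0045 0.15 -0.7
```

```text
time_s: 24.55
tool_pos: [0.43, -0.3361, 0.0249]
tool_rot: [-3.141, -0.0, 1.353]
wrist_force: [-0.1, 0.5, -0.2]
finger_gap: 0.0523
grip_force: 0.0
time_s: 25.18
tool_pos: [0.431, -0.337, 0.152]
tool_rot: [3.14, 0.003, 1.899]
wrist_force: [0.5, -0.1, -0.5]
finger_gap: 0.0852
grip_force: 0.0
time_s: 25.68
tool_pos: [0.43, -0.336, 0.1499]
tool_rot: [-3.142, -0.0, 2.431]
wrist_force: [-0.7, -0.7, 0.2]
finger_gap: 0.0856
grip_force: 0.0
t 25.68 pos [ 0.43   -0.336   0.1499] rel -0.71 gap 0.0856 grip 0.0
shift now [ 8.120e-02  3.674e-01 -1.000e-04] az -0.01 shift after turn [ 7.740e-02  3.683e-01 -1.000e-04]
```

```bash
python3 -m creep '[0,0,0,0.0116,0.0525,0,-1, 0,0,0,0.0116,0.0525,0,-1, 0,0,0,0.0116,0.0525,0,-1, 0,0,0,0.0116,0.0525,0,-1, 0,0,0,0.0116,0.0525,0,-1]'
python3 -m creep '[0,0,0,0.0116,0.0525,0,-1, 0,0,0,0.0116,0.0525,0,-1, 0,0,0,0,0,0,-1, 0,0,0,0,0,0,-1]'
python3 near.py ring_coil 0.608 -0.0045 0
python3 go.py 0.608 -0.0045 0.006 -0.7
```

```text
time_s: 26.3
tool_pos: [0.5576, -0.0975, 0.15]
tool_rot: [-3.141, 0.0, 2.428]
wrist_force: [0.5, 0.3, -0.1]
finger_gap: 0.0857
grip_force: 0.0
time_s: 26.8
tool_pos: [0.6071, -0.0044, 0.1497]
tool_rot: [-3.14, -0.001, 2.431]
wrist_force: [-0.0, -0.7, -0.2]
finger_gap: 0.0851
grip_force: 0.0
[(0.78, 9, 2499)] expected px [256. 187.]
(array([ 0.60885799, -0.00547335,  0.07883655]), np.float64(0.1469971748838057))
t 26.9 pos [ 0.6069 -0.0053  0.1499] rel -0.711 gap 0.0853 grip 0.0
shift now [-0.0004  0.0015  0.1439] az -0.011 shift after turn [-0.0004  0.0015  0.1439]
```

View pics/near_ring_coil.png

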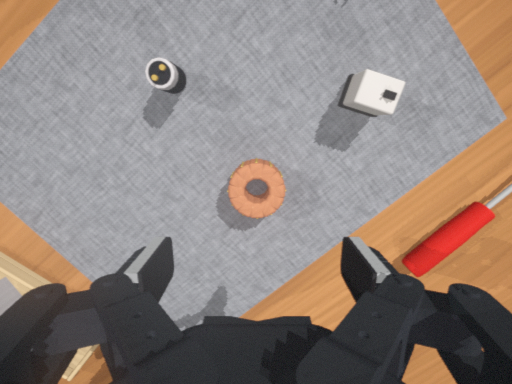

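The ring is at (257,189), centred. Descend low and grip it at its widest height.

```bash
python3 -m creep '[0,0,0,-0.001,0.001,0.04,-1, 0,0,0,0,0,0.04,-1, 0,0,0,0,0,0.04,-1, 0,0,0,0,0,0.022,-1, 0,0,0,0,0,0,-1]' 40
python3 -m creep '[0,0,0,0,0,0,1, 0,0,0,0,0,0,1, 0,0,0,0,0,0,1, 0,0,0,0,0,0,1, 0,0,0,0,0,0,1]'
python3 go.py 0.608 -0.0045 0.006 -0.7
```

```text
time_s: 27.52
tool_pos: [0.6069, -0.0053, 0.0064]
tool_rot: [-3.139, -0.003, 2.43]
wrist_force: [0.6, 0.9, -0.3]
finger_gap: 0.0855
grip_force: 0.0
time_s: 28.15
tool_pos: [0.6103, -0.0046, 0.0097]
tool_rot: [3.14, 0.003, 2.433]
wrist_force: [-0.9, -0.7, 6.4]
finger_gap: 0.0538
grip_force: 43.4
t 28.15 pos [ 0.6103 -0.0046  0.0097] rel -0.709 gap 0.0538 grip 43.4
shift now [ 0.0018 -0.0014  0.0037] az -0.009 shift after turn [ 0.0018 -0.0014  0.0037]
```

```bash
python3 -m creep '[0,0,0,0,0,-0.006,1, 0,0,0,0,0,-0.006,1, 0,0,0,0,0,0,1,0,0,0,0,0,0,1]'
python3 - <<'E'
from h import *
cv2.imwrite('pics/w6.png',arm.capture('wrist'))
E
```

```text
time_s: 28.65
tool_pos: [0.609, -0.0041, 0.0201]
tool_rot: [-3.141, -0.0, 2.433]
wrist_force: [0.5, -0.0, -1.1]
finger_gap: 0.0545
grip_force: 42.6
```

View pics/w6.png

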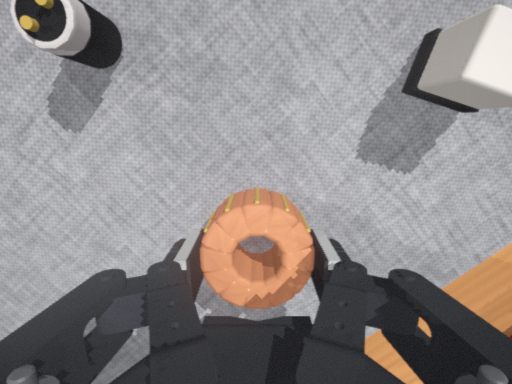

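The ring is held level, hole at (257,247). Lift and carry it to tray_two.

```bash
python3 -m creep '[0,0,0,0,0,-0.03,1, 0,0,0,0,0,-0.04,1, 0,0,0,0,0,-0.04,1, 0,0,0,0,0,-0.02,1, 0,0,0,0,0,0,1]'
python3 go.py 0.5375 0.335 0.15 -0.7
```

```text
time_s: 29.32
tool_pos: [0.6102, -0.0042, 0.1515]
tool_rot: [3.14, 0.003, 2.433]
wrist_force: [0.9, -0.7, -1.3]
finger_gap: 0.0539
grip_force: 42.7
t 29.32 pos [ 0.6102 -0.0042  0.1515] rel -0.709 gap 0.0539 grip 42.7
shift now [0.276  0.2102 0.0011] az -0.009 shift after turn [0.2742 0.2126 0.0011]
```

```bash
python3 -m creep '[0,0,0,0.046,0.035,0,1, 0,0,0,0.046,0.035,0,1, 0,0,0,0.046,0.035,0,1, 0,0,0,0.046,0.035,0,1, 0,0,0,0.046,0.035,0,1]'
python3 -m creep '[0,0,0,0.046,0.035,0,1, 0,0,0,0,0,0.03,1, 0,0,0,0,0,0.03,1, 0,0,0,0,0,0,1, 0,0,0,0,0,0,1]'
python3 go.py 0.5375 0.335 0.0147 -0.7
python3 - <<'E'
from h import *
i=arm.capture('wrist');m,T=cam('wrist')
p=(.496,.3356,-.0155);c,s=np.cos(p[2]),np.sin(p[2])
def L(x,y): return [p[0]+c*x-s*y,p[1]+s*x+c*y,.018]
for a,b in(((.0855,.047),(.0855,-.047)),((-.0855,.047),(-.0855,-.047)),((0,.047),(0,-.047)),((.0855,.047),(-.0855,.047)),((.0855,-.047),(-.0855,-.047))):
    q=proj(m,T,np.array([L(*a),L(*b)])).round().astype(int);cv2.line(i,tuple(map(int,q[0])),tuple(map(int,q[1])),(0,255,0),1)
cv2.imwrite('pics/w7.png',i)
E
```

```text
time_s: 29.95
tool_pos: [0.5468, 0.2797, 0.1481]
tool_rot: [-3.139, -0.001, 2.433]
wrist_force: [0.8, -0.1, -0.6]
finger_gap: 0.0544
grip_force: 42.7
time_s: 30.58
tool_pos: [0.5362, 0.3347, 0.0898]
tool_rot: [-3.141, -0.0, 2.433]
wrist_force: [0.4, -0.1, -0.7]
finger_gap: 0.0542
grip_force: 42.7
t 30.57 pos [0.5362 0.3347 0.0898] rel -0.709 gap 0.0542 grip 42.7
shift now [-0.0008  0.0011  0.0751] az -0.009 shift after turn [-0.0008  0.0011  0.0751]
```

View pics/w7.png

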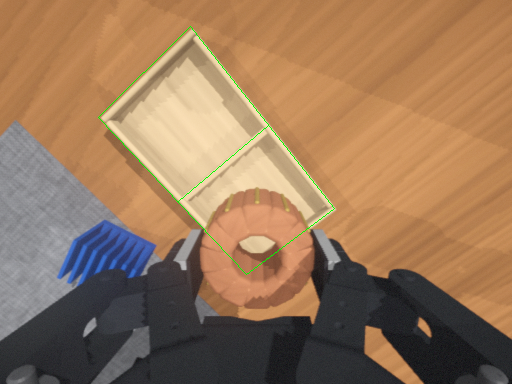

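The drawn tray model matches the real edges within about 2 pixels, so the position is good. Lower the ring.

```bash
python3 -m creep '[0,0,0,-0.001,0.001,0.03,1, 0,0,0,0,0,0.025,1, 0,0,0,0,0,0.01,1, 0,0,0,0,0,0.004,1, 0,0,0,0,0,0,1]'
python3 go.py 0.5375 0.335 0.0147 -0.7
```

```text
time_s: 31.25
tool_pos: [0.5383, 0.3353, 0.0218]
tool_rot: [3.141, 0.001, 2.433]
wrist_force: [-0.8, -0.5, -1.0]
finger_gap: 0.0541
grip_force: 42.8
t 31.25 pos [0.5383 0.3353 0.0218] rel -0.709 gap 0.0541 grip 42.8
shift now [ 0.0004 -0.0007  0.0071] az -0.009 shift after turn [ 0.0004 -0.0007  0.0071]
```

```bash
python3 -m creep '[0,0,0,0,0,0.003,1, 0,0,0,0,0,0.001,1,0,0,0,0,0,0,1]'
python3 -m creep '[0,0,0,0,0,0.001,1, 0,0,0,0,0,0.001,1,0,0,0,0,0,0,1]'
```

```text
time_s: 31.62
tool_pos: [0.5377, 0.3351, 0.0172]
tool_rot: [3.142, 0.0, 2.433]
wrist_force: [0.4, -0.1, -1.0]
finger_gap: 0.0536
grip_force: 42.8
time_s: 32.0
tool_pos: [0.5375, 0.335, 0.0149]
tool_rot: [-3.141, -0.0, 2.433]
wrist_force: [0.1, 0.3, -0.8]
finger_gap: 0.0543
grip_force: 42.8
```

```bash
python3 -m creep '[0,0,0,0,0,0.001,1,0,0,0,0,0,0.001,1,0,0,0,0,0,0,1]'
```

```text
time_s: 32.38
tool_pos: [0.5376, 0.335, 0.0147]
tool_rot: [3.141, 0.0, 2.433]
wrist_force: [-4.2, -2.9, 13.5]
finger_gap: 0.0542
grip_force: 44.3
```

```bash
python3 -m creep '[0,0,0,0,0,0,-0.3,0,0,0,0,0,0,-0.42,0,0,0,0,0,0,-0.42]'
python3 -m creep '[0,0,0,0,0,-0.01,-0.42, 0,0,0,0,0,-0.02,-0.42, 0,0,0,0,0,-0.05,-0.42, 0,0,0,0,0,-0.05,-1,0,0,0,0,0,0,-1]'
python3 go.py 0.477 0.002 0.15 -0.7
```

```text
time_s: 32.75
tool_pos: [0.5376, 0.335, 0.0128]
tool_rot: [-3.141, -0.0, 2.433]
wrist_force: [-0.2, 0.3, 0.1]
finger_gap: 0.0606
grip_force: 0.0
time_s: 33.38
tool_pos: [0.541, 0.3367, 0.1485]
tool_rot: [3.133, 0.004, 2.433]
wrist_force: [-0.5, 0.2, -0.5]
finger_gap: 0.0853
grip_force: 0.0
t 33.38 pos [0.541  0.3367 0.1485] rel -0.709 gap 0.0853 grip 0.0
shift now [-0.1693 -0.2957 -0.0035] az -0.009 shift after turn [-0.1667 -0.2972 -0.0035]
```

```bash
python3 -m creep '[0,0,0,-0.028,-0.049,0,-1, 0,0,0,-0.028,-0.049,0,-1, 0,0,0,-0.028,-0.05,0,-1, 0,0,0,-0.028,-0.049,0,-1, 0,0,0,-0.028,-0.049,0,-1]'
python3 -m creep '[0,0,0,-0.028,-0.049,0,-1, 0,0,0,0,0,0,-1, 0,0,0,0,0,0,-1]'
python3 near.py cap_small 0.477 0.002 0
python3 go.py 0.477 0.002 0.015 -0.7
```

```text
time_s: 34.0
tool_pos: [0.4828, 0.0556, 0.1427]
tool_rot: [-3.141, -0.0, 2.433]
wrist_force: [0.9, -0.3, 0.2]
finger_gap: 0.085
grip_force: 0.0
time_s: 34.38
tool_pos: [0.4729, 0.0019, 0.1429]
tool_rot: [3.142, -0.001, 2.432]
wrist_force: [1.1, -0.4, -0.5]
finger_gap: 0.0858
grip_force: 0.0
[(0.89, 2, 744), (0.16, 191, 2106)] expected px [258. 192.]
(array([0.47630246, 0.00293209, 0.17135424]), np.float64(0.06790317510216914))
t 34.48 pos [0.4732 0.0028 0.1429] rel -0.708 gap 0.0854 grip 0.0
shift now [-0.0034  0.0019  0.1279] az -0.008 shift after turn [-0.0034  0.0018  0.1279]
```

View pics/near_cap_small.png

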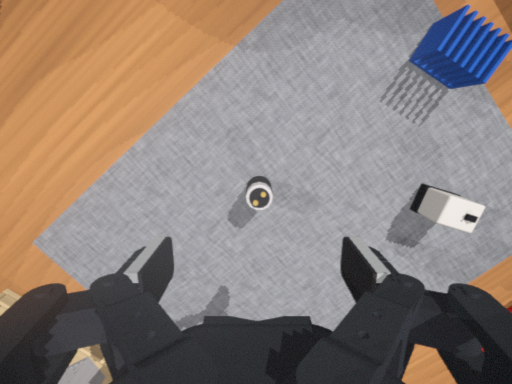

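The small can is at (259,193), centred and clear. Descend and grip.

```bash
python3 -m creep '[0,0,0,-0.003,0.001,0.04,-1, 0,0,0,0,0,0.04,-1, 0,0,0,0,0,0.03,-1, 0,0,0,0,0,0.018,-1, 0,0,0,0,0,0,-1]' 30
python3 -m creep '[0,0,0,0,0,0,1, 0,0,0,0,0,0,1, 0,0,0,0,0,0,1, 0,0,0,0,0,0,1, 0,0,0,0,0,0,1]'
python3 -m creep '[0,0,0,0,0,0,1, 0,0,0,0,0,0,1]'
python3 -m creep '[0,0,0,0,0,-0.02,1, 0,0,0,0,0,-0.04,1, 0,0,0,0,0,-0.04,1, 0,0,0,0,0,-0.035,1, 0,0,0,0,0,0,1]'
python3 go.py 0.4545 0.336 0.15 -0.7
```

```text
time_s: 35.1
tool_pos: [0.4751, 0.002, 0.0138]
tool_rot: [-3.14, -0.003, 2.435]
wrist_force: [-0.0, 0.3, 0.6]
finger_gap: 0.0857
grip_force: 0.0
time_s: 35.72
tool_pos: [0.4766, 0.0004, 0.0158]
tool_rot: [3.141, 0.001, 2.433]
wrist_force: [-0.6, 0.5, 5.7]
finger_gap: 0.0237
grip_force: 29.1
time_s: 35.98
tool_pos: [0.4765, 0.0004, 0.0158]
tool_rot: [3.141, 0.001, 2.432]
wrist_force: [-1.1, 0.4, 5.4]
finger_gap: 0.0241
grip_force: 29.1
time_s: 36.6
tool_pos: [0.4782, 0.0002, 0.1528]
tool_rot: [3.138, 0.005, 2.433]
wrist_force: [0.2, -0.0, -0.7]
finger_gap: 0.0238
grip_force: 29.7
t 36.6 pos [4.782e-01 2.000e-04 1.528e-01] rel -0.709 gap 0.0238 grip 29.7
shift now [0.2366 0.2395 0.0023] az -0.009 shift after turn [0.2345 0.2416 0.0023]
```

```bash
python3 -m creep '[0,0,0,0.039,0.04,0,1, 0,0,0,0.039,0.04,0,1, 0,0,0,0.04,0.04,0,1, 0,0,0,0.039,0.04,0,1, 0,0,0,0.04,0.04,0,1]'
python3 -m creep '[0,0,0,0.039,0.04,0,1, 0,0,0,0,0,0.03,1, 0,0,0,0,0,0.03,1, 0,0,0,0,0,0,1, 0,0,0,0,0,0,1]'
python3 go.py 0.4545 0.336 0.0208 -0.7
```

```text
time_s: 37.22
tool_pos: [0.4557, 0.282, 0.1489]
tool_rot: [-3.14, -0.001, 2.433]
wrist_force: [1.0, -0.2, -0.3]
finger_gap: 0.0238
grip_force: 29.7
time_s: 37.85
tool_pos: [0.4532, 0.3362, 0.0902]
tool_rot: [-3.141, -0.0, 2.432]
wrist_force: [-0.2, -0.4, -0.0]
finger_gap: 0.0239
grip_force: 29.8
t 37.85 pos [0.4532 0.3362 0.0902] rel -0.709 gap 0.0239 grip 29.8
shift now [-0.0011  0.0007  0.0694] az -0.009 shift after turn [-0.0011  0.0007  0.0694]
```

```bash
python3 -m creep '[0,0,0,-0.001,0,0.03,1, 0,0,0,0,0,0.025,1, 0,0,0,0,0,0.007,1, 0,0,0,0,0,0.002,1, 0,0,0,0,0,0,1]'
python3 -m creep '[0,0,0,0,0,0.002,1, 0,0,0,0,0,0.001,1,0,0,0,0,0,0,1]'
```

```text
time_s: 38.48
tool_pos: [0.4547, 0.3361, 0.0271]
tool_rot: [3.14, 0.001, 2.433]
wrist_force: [0.1, -0.3, -0.5]
finger_gap: 0.0238
grip_force: 29.8
time_s: 38.85
tool_pos: [0.4539, 0.3357, 0.0231]
tool_rot: [-3.142, 0.0, 2.433]
wrist_force: [-0.3, -0.2, -0.3]
finger_gap: 0.0237
grip_force: 29.8
```

```bash
python3 -m creep '[0,0,0,0,0,0.001,1, 0,0,0,0,0,0.001,1,0,0,0,0,0,0,1]'
python3 -m creep '[0,0,0,0,0,0.001,1,0,0,0,0,0,0,1]'
```

```text
time_s: 39.22
tool_pos: [0.4539, 0.3357, 0.0209]
tool_rot: [-3.141, -0.0, 2.433]
wrist_force: [-0.6, -0.5, -0.4]
finger_gap: 0.0239
grip_force: 29.8
time_s: 39.48
tool_pos: [0.4539, 0.3357, 0.0208]
tool_rot: [3.142, 0.0, 2.433]
wrist_force: [-0.8, -1.2, 8.5]
finger_gap: 0.0237
grip_force: 30.5
```

```bash
python3 -m creep '[0,0,0,0,0,0,0.15,0,0,0,0,0,0,0.1,0,0,0,0,0,0,0.1]'
python3 -m creep '[0,0,0,0,0,-0.02,0.1, 0,0,0,0,0,-0.04,0.1, 0,0,0,0,0,-0.05,0.1, 0,0,0,0,0,-0.05,-1,0,0,0,0,0,-0.04,-1]'
python3 -m creep '[0,0,0,-0.04,-0.04,-0.02,-1,0,0,0,-0.04,-0.04,-0.02,-1,0,0,0,-0.04,-0.04,0,-1,0,0,0,0,0,0,-1]'
python3 - <<'E'
from h import *
w=arm.capture('wrist');s=arm.capture('side');c=arm.capture('scene')
a=cv2.resize(s[90:360,80:420],(400,318));b=cv2.resize(c[130:310,150:430],(400,257))
o=np.zeros((600,800,3),np.uint8);o[:300,:400]=cv2.resize(w,(400,300));o[:318,400:]=a
o[320:577,400:]=b;o[310:567,:400]=cv2.resize(w[60:320,:405],(400,257));cv2.imwrite('pics/end.png',o)
print(arm.get_obs()['time_s'],arm.get_obs()['tool_pos'])
E
```

```text
time_s: 39.85
tool_pos: [0.4538, 0.3356, 0.0199]
tool_rot: [-3.141, -0.0, 2.433]
wrist_force: [0.1, -0.3, 0.0]
finger_gap: 0.0388
grip_force: 0.0
time_s: 40.48
tool_pos: [0.4541, 0.3358, 0.2221]
tool_rot: [3.14, 0.0, 2.433]
wrist_force: [1.2, 0.1, -0.7]
finger_gap: 0.0734
grip_force: 0.0
time_s: 40.98
tool_pos: [0.467, 0.1633, 0.2603]
tool_rot: [-3.141, 0.001, 2.428]
wrist_force: [0.2, 0.7, -0.8]
finger_gap: 0.0853
grip_force: 0.0
41.125 [0.46675406 0.1669918  0.25989532]
```

View pics/end.png

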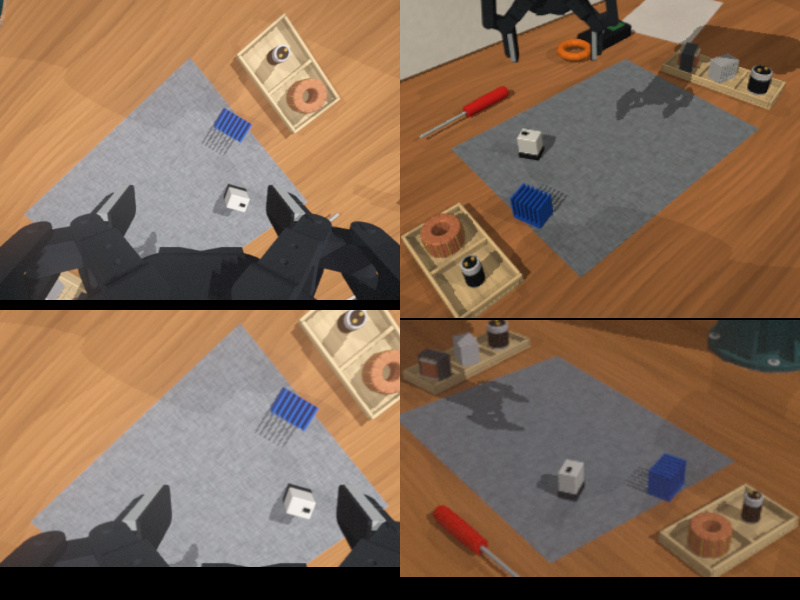

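All five parts stand upright in their own compartments: ring and small can in tray_two, and transformer, heat sink and large can in tray_three. The relay and the blue copy have not moved, and the gripper is clear of everything.

```bash
python3 -c "
from plant import arm
print(arm.hand_in())"
```

```text
the job is handed in; nothing more can be done
None
```

I made up both kits and handed the job in at about 41 s of the 106 s allowed; the final pictures show each part upright in its own compartment and the relay and blue look-alike untouched, but the hand-in returned no verdict.

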